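# Strip the tape roll off its bench spindle

### The job

Take the blue tape roll off the stand's spindle: raise the orange lifter all the way up by its handle, so that the roll comes clear of the spindle top (the lifter stays up by itself), slide the roll across onto the white deck until it lies flat against the end stop, then put the lifter fully back down, ready for a new roll. Leave the tape measure, screw box and filling knife where they are, and never let the roll drop off or tip over.

Things in the scene. Friction and masses are not known exactly. Their poses are not given: they have to be found in the camera images.
- stand: roll stand fixed to the table, position and yaw vary; origin on the spindle axis at table level, z up. Plywood base x -80..70, y -195..75, 18 mm thick. Aluminium spindle on the axis, diameter 66, top at z = 90 mm. Beside it, towards the stand's -y, a white deck with plywood fences and an end stop
- roll: wound ring: blue tape on a cardboard core, outside diameter 110, core 76, 50 mm high, 0.17 to 0.34 kg; origin at the centre of its underside, axis z. Starts flat on the lifter (underside at z = 38 mm) around the spindle, whose top stands 2 mm above the roll's top, so it can be gripped neither by its wall nor across
- lifter (a joint): height of the orange lifter above rest, 0 (down) to 0.058 m (up, at its stop). Slides straight up the spindle; friction of 7.5 N holds it at any height, roll included. Lifting takes 11 to 14 N, pushing it down empty 6 to 7 N. Its ring (diameter 100) carries the roll; ring top at z = 38 mm down, 96 mm up: 5 mm above the deck, 6 mm above the spindle
- lifter_grip (a point): grip point on the lifter's handle, an upright orange tab on the stand's -x side, 90 mm from the spindle axis: 30 mm long along the stand's x, 14 mm thick along its y (pinch it across this), top 10 mm above this point, free down to 37 mm below it. At z = 75 mm when down, rises with the lifter; axes as the stand's
- deck_home (a point): on the deck's top (z = 91 mm), where the centre of the roll's underside lies when the roll touches the end stop: 125 mm from the spindle axis towards the stand's -y. The deck runs from y = -54 to the stop's face at y = -180; fences (inner faces x = +-63) and stop rise 14 mm above it. Axes as the stand's
- tape_measure: yellow tape measure, 66 x 40 x 62 mm, origin at the centre of its underside; a bystander
- screw_box: closed clear box of screws with a green lid, 102 x 72 x 39 mm, origin at the centre of its underside; a bystander
- filling_knife: filling knife (flat spatula) 200 mm long, lying flat, handle towards its -x; a bystander
Mind the look-alikes: they are no part of the job. There is more than one size of the roll; the one meant has the size given above.

How it is judged (in metres and radians):
On the way, in this order (a step that is already met when the one before it is completed fails the run):
1. the lifter is raised at least 52 mm with the roll flat on it, clear of the spindle and still over it (value of joint lifter above 0.052 m and z of roll in the frame of stand above 0.0895 m and horizontal distance between roll and stand below 0.015 m and angle between roll's own z axis and vertical below 0.06 rad), for 0.2 s.
2. the roll lies flat on the deck against the end stop (centre within 13 mm of the home point) (horizontal distance between roll and deck_home below 0.013 m and z of roll in the frame of deck_home between -0.006 and 0.006 m and angle between roll's own z axis and vertical below 0.06 rad), for 0.2 s.
3. the lifter is back down (value of joint lifter below 0.005 m), for 0.2 s.
At the end, for the whole second after the job is handed in: the roll lies flat and at rest on the deck, its centre within 13 mm of the home point at the end stop (height within 6 mm, tilt under 0.06 rad), and the lifter is down within 5 mm of its lower stop (all of step 2 and value of joint lifter below 0.005 m and linear speed of roll below 0.02 m/s); the robot touches nothing.
It fails at once if the roll tips over or drops off the stand (angle between roll's own z axis and vertical above 0.5 rad or height (world z) of roll below 0.03 m).
It fails at once if the tape measure is disturbed (distance of tape_measure from where it was at the start of the episode above 0.025 m).
It fails at once if the screw box is disturbed (distance of screw_box from where it was at the start of the episode above 0.025 m).
It fails at once if the filling knife is disturbed (distance of filling_knife from where it was at the start of the episode above 0.025 m).
It also fails if it takes over 67 s, if anything falls off the work surface, if the arm or the gripper's body presses on something with over 40 N, if the wrist force passes 120 N, or if a joint passes its speed limit or range.

### The arm

A 6-joint arm with a two-finger parallel gripper is mounted at the origin on the work surface. World frame = base frame: x ahead of the robot, y to its left, z up, the work surface at z = 0. Lengths are in mm, angles in rad, forces in N, time in s.
With the tool pointing down it reaches from about 275 to 750 mm from the base axis. Payload 10.2 kg.
Tool frame: the origin (TCP) lies between the finger pads; the fingertips stand 19 mm ahead of it and the grasp point (between the pads) is the TCP; z points along the fingers, y is the line along which they close (so a half turn about z gives the same grasp; the last joint's range is limited). The gripper opens to 85 mm and grips with 20 to 120 N. Pads are 22 mm wide; open, the fingers measure 114 mm over their backs; the gripper's body (76 mm by 85 mm) begins 54 mm behind the grasp point. The pads swing forward as they close: fully open they stand 13 mm farther back than shut.
Start: joints at [0.937, 0.313, 1.498, -0, 1.331, -0.223], TCP at [209.668, 481.322, 250.294] pointing down, gripper open.
Joint ranges: [-2.94, 2.94], [-0.97, 2.17], [0.19, 2.56], [-1.23, 4.37], [0.02, 3.11], [-2.88, 2.88]. Speed limits (rad/s): [2.39, 2.39, 3.01, 3.14, 3.14, 3.14].

### API

Orientations are given as a unit quaternion [w, x, y, z].
In Python, from rig import sense, capture, finish_job gives the robot as it stands. The module is installed in compiled form; this text tells all that it offers.
- The arm moves only by the tool move_arm, never from a script. Its argument "moves" is a list of rows, each an object with "turn": the turn, a rotation vector about the tool's x, y, z in rad, a list of three; "translation": the shift along the tool's x, y, z in mm, a list of three; "hand": the opening, from 0 (shut) to 1 (fully open). In form: [{"turn": [wx, wy, wz], "translation": [x, y, z], "hand": hand}, ...]. A call has 1 to 10 rows; each row shifts and turns the commanded pose from where the row before left it, along the tool's axes as they then stand; what a row does not reach is not made up. A row lasts 1/12 s, in which the tool goes at most 41.7 mm and 7.16 degrees, less where a joint would pass 70% of its speed; a pose out of reach is approached as far as the arm can. A call with a gripper value outside its range is refused whole. The fingers move at their own pace and stop on an object; "grip_force" is the grip in N (left out, the last holds). Time passes only in rows, so rows that do not move let the fingers close. It gives the time, the measured TCP pose, the force, the opening and the grip force at its end, in the units of the state.
- sense(): the state, without advancing time (a new reading comes with each control period).
- capture(name): name is "side" or "top"; returns a dict with "image" (384x512x3 uint8, blue, green, red), "z_map" (384x512 float32, mm along the optical axis (not along the pixel's ray), 0 where there is no reading), "vertical_fov" (degrees; the focal length in pixels is half the picture's height over the tangent of half this angle, whatever the lens; pixels are square), "cx", "cy" (the principal point, pixels), "k1" (the pictures are not rectified: a ray, as slopes to the right and down, at radius r is drawn at 1 + k1 r^2 times it, then the intrinsics apply), "R" (3x3) and "t" (3): a world point X has camera coordinates R X + t. Camera axes: x right, y down, z forward; pixel columns grow to the right and rows downward; lengths in mm; the calibration is good to about 2 mm. A picture is of the moment at which its call begins.
- finish_job(): hands the job in; it is judged then, once.
The state is a dict: "time_s": time; "joints": joint angles; "dq": joint speeds; "tau": joint torques, N m; "eef_pos": TCP position; "ee_rot": TCP orientation; "force": force on the tool from outside, world axes, zero at the start; "wrist_torque": the same for the moment, N m; "grip_width": opening from 0.0 (shut) to 1.0 (fully open); "grip_force": force on a finger pad.
Only numpy, scipy, OpenCV 4.12 (cv2) and the standard library are available. Lean on these libraries where they do the work, as an engineer would, in place of code of your own. Each camera call takes 0.05 s, during which the arm holds its last target. There are 200 camera calls.

## Working session

There is one attempt and no reset: what is moved stays moved. The work goes in short steps, Python scripts to look and compute and a tool call to move; the robot and the scene stay as the last step left them, time stands still between calls to the robot, and variables do not carry over. Pictures are saved under pics/ and viewed, at most 12 in all, crops included, and the job is handed in when it is done.

Besides the shell and the picture viewer there is one more tool, called after "Request:" as name([rows], argument=value, ...), one row to a line, values as JSON. move_arm: Moves the arm, as the interface text tells. Its arguments: {"type":"object","properties":{"moves":{"type":"array","items":{"type":"object","properties":{"turn":{"type":"array","items":{"type":"number"}},"translation":{"type":"array","items":{"type":"number"}},"hand":{"type":"number"}}}},"grip_force":{"type":"number"}},"required":["moves"]}

```bash
mkdir -p pics
cat > h.py <<'E'
import numpy as np, cv2
from rig import sense, capture, finish_job
def K(c):
    h,w=c["image"].shape[:2]; f=h/2/np.tan(np.radians(c["vertical_fov"])/2)
    return np.array([[f,0,c["cx"]],[0,f,c["cy"]],[0,0,1.]])
def cloud(c):
    h,w=c["image"].shape[:2]; u,v=np.meshgrid(np.arange(w),np.arange(h))
    p=np.stack([u,v],-1).reshape(-1,1,2).astype(float)
    s=cv2.undistortPoints(p,K(c),np.array([c["k1"],0,0,0,0.])).reshape(h,w,2)
    z=c["z_map"].astype(float)
    X=np.dstack([s*z[...,None],z])
    W=(X-np.array(c["t"]))@np.array(c["R"])
    W[z<=0]=np.nan
    return W
E
python3 - <<'E'
from h import *
s=sense(); print(s)
ims=[]
for n in("side","top"):
    c=capture(n); np.savez("%s0.npz"%n,**c); ims.append(c["image"]); print(n,c["vertical_fov"],c["k1"],-np.array(c["R"]).T@c["t"])
    cv2.imwrite(f"pics/{n}0.png",c["image"])
E
```

```text
{'time_s': 0.0, 'joints': array([ 9.36578646e-01,  3.13490407e-01,  1.49845874e+00,  3.81930587e-05,
        1.33100023e+00, -2.23393001e-01]), 'dq': array([ 1.28835938e-03,  6.79612354e-05,  2.62929512e-03,  7.01851756e-04,
        9.30719606e-04, -5.66327152e-04]), 'tau': array([ 7.71974442e-05, -4.12270010e+01, -2.59741151e+01, -1.66824047e-04,
        4.15772956e-03,  3.04943399e-05]), 'eef_pos': array([209.5224367 , 481.12011864, 249.70623346]), 'ee_rot': array([-2.98920246e-04,  2.03975254e-01,  9.78975809e-01, -6.09233507e-04]), 'force': array([0.40206   , 0.21793476, 0.19600344]), 'wrist_torque': array([ 0.03330171, -0.00871473, -0.00019128]), 'grip_force': 0.0, 'grip_width': 1.0030474803898877}
side 53.525559294053856 -0.030528103981943704 [ 273.95961659 -976.55954448  696.38732141]
top 51.575440841123466 0.01379681130919613 [ 423.78375052    3.5410715  1208.97434076]
```

View pics/side0.png

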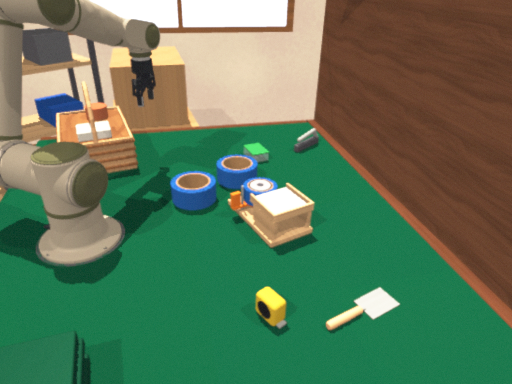

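View pics/top0.png

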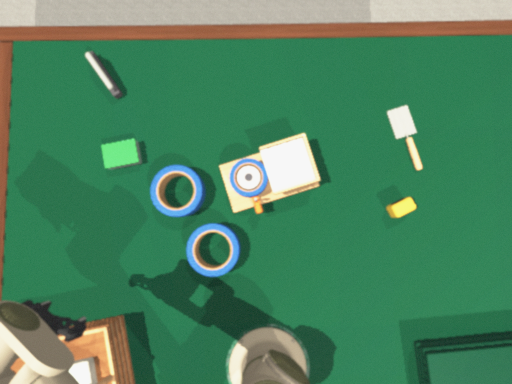

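The side view shows the stand's roll at about (260,187), the orange handle at (237,200) and the deck at (282,205). In the top view the roll is at (248,177), the handle at (258,207) and the deck at (290,163). The two larger rolls at (177,191) and (213,250) are decoys.

Run:
```python
from h import *
for n,box,ho in(("top",(215,125,325,220),None),("side",(222,165,325,250),None)):
    c=dict(np.load(n+"0.npz")); W=cloud(c); hsv=cv2.cvtColor(c["image"],cv2.COLOR_BGR2HSV)
    m0=np.zeros(hsv.shape[:2],bool); m0[box[1]:box[3],box[0]:box[2]]=1
    H,S,V=[hsv[...,i].astype(int) for i in range(3)]
    Z=W[...,2]
    blue=m0&(H>100)&(H<125)&(S>120)&(Z>75)&(Z<100)
    orange=m0&(H<14)&(S>170)&(V>120)
    deck=m0&(S<60)&(V>150)&(Z>60)
    for nm,m in(("blue",blue),("orange",orange),("deckwhite",deck)):
        P=W[m]; P=P[~np.isnan(P[:,0])]
        print(n,nm,len(P),P.mean(0).round(1),np.percentile(P,[2,50,98],axis=0).round(1).tolist())
    P=W[blue]; A=np.c_[2*P[:,:2],np.ones(len(P))]
    (e,d)=cv2.minEnclosingCircle(P[:,:2].astype(np.float32)); print("roll circle",e,d)
    P=W[orange&(Z>70)]; print("tab top",P.mean(0),len(P),cv2.minAreaRect(P[:,:2].astype(np.float32)))
    # all raised stand stuff
    if n=="top":
        lab,st=cv2.connectedComponentsWithStats(deck.astype(np.uint8))[1:3]
        i=1+np.argmax(st[1:,4]); P=W[lab==i]; r=cv2.minAreaRect(P[:,:2].astype(np.float32)); print("deck",r,cv2.boxPoints(r).tolist(),np.median(P[:,2]))
        m=m0&(Z>10)&(Z<130); P=W[m]; r=cv2.minAreaRect(P[:,:2].astype(np.float32)); print("stand",r,cv2.boxPoints(r).tolist())
    for nm,c0 in (("sp",None),):
        x=c["image"][box[1]:box[3],box[0]:box[2]]; cv2.imwrite(f"pics/{n}0c.png",cv2.resize(x,None,fx=5,fy=5,interpolation=cv2.INTER_CUBIC))
```

```text
top blue 280 [543.9  47.2  88. ] [[498.0, 1.0, 82.5], [537.5, 43.5, 88.1], [598.0, 100.3, 92.7]]
top orange 3 [466.1  15.5  -1.3] [[461.4, 13.7, -3.8], [467.1, 16.5, -0.7], [470.0, 16.5, 0.6]]
top deckwhite 2889 [577.8 -38.6  91.8] [[512.3, -130.8, 85.4], [573.6, -47.0, 90.9], [653.9, 83.6, 106.3]]
roll circle (548.39013671875, 50.407737731933594) 52.96086120605469
tab top [nan nan nan] 0 ((0.0, 0.0), (0.0, 0.0), 0.0)
deck ((585.2688598632812, -62.24030303955078), (138.2832794189453, 133.8488006591797), 16.99938201904297) [[499.5820617675781, -18.454313278198242], [538.7142333984375, -146.45498657226562], [670.9556884765625, -106.02629089355469], [631.823486328125, 21.974380493164062]] 91.29302095269023
stand ((550.7677612304688, -9.158447265625), (175.2706298828125, 269.3839416503906), 17.533803939819336) [[426.6256103515625, 92.87389373779297], [507.782470703125, -163.99429321289062], [674.909912109375, -111.19078826904297], [593.7530517578125, 145.67739868164062]]
side blue 151 [537.2  51.9  87.2] [[496.2, 2.4, 77.2], [523.7, 44.3, 87.9], [600.0, 104.8, 90.4]]
side orange 144 [466.5  19.7  52.9] [[449.5, 12.2, 31.1], [465.7, 19.3, 50.8], [499.2, 34.0, 79.4]]
side deckwhite 1124 [575.1 -29.   91.7] [[510.4, -132.2, 70.3], [571.3, -39.8, 91.2], [648.6, 206.8, 106.1]]
roll circle (547.8348999023438, 51.7308235168457) 55.35440444946289
tab top [462.24621455  18.54216301  75.26787861] 30 ((463.70428466796875, 17.7265625), (27.384292602539062, 9.154090881347656), 10.938599586486816)<stdin>:15: RuntimeWarning: Mean of empty slice.
  ret = um.true_divide(
```

View pics/top0c.png

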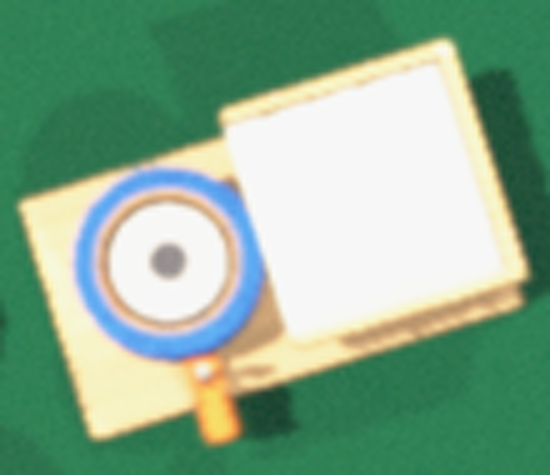

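The crop shows the stand yawed about 17°: spindle at crop (168,260), handle at (215,400), white deck to the upper right. I'll check this pose in both views by projecting the model, and compute the first move.

```bash
cat >> h.py <<'E'
from scipy.spatial.transform import Rotation as Rt
from scipy.optimize import least_squares
def proj(c,X):
    r,_=cv2.Rodrigues(np.array(c["R"])); return cv2.projectPoints(np.atleast_2d(X).astype(float),r,np.array(c["t"],float),K(c),np.array([c["k1"],0,0,0,0.]))[0][:,0]
def stand(X,p):
    X=np.atleast_2d(X); c,s=np.cos(p[2]),np.sin(p[2]); return np.c_[X[:,0]*c-X[:,1]*s+p[0],X[:,0]*s+X[:,1]*c+p[1],X[:,2]]
def delta(Xw,yaw=None):
    s=sense(); q=s["ee_rot"]; R=Rt.from_quat([q[1],q[2],q[3],q[0]])
    print("pos",s["eef_pos"].round(1),"t",round(s["time_s"],2),"tool y ang",np.degrees(np.arctan2(*R.as_matrix()[[1,0],1])).round(2),"tilt",R.as_matrix()[:,2].round(4))
    print("d tool",R.inv().apply(np.array(Xw)-s["eef_pos"]).round(1),"f",s["force"].round(1),"w",s["grip_width"],s["grip_force"])
E
python3 - <<'E'
from h import *
C={n:dict(np.load(n+"0.npz")) for n in("top","side")}
# observed top-view features (crop px /5 + offset): base corners at z=18, spindle top centre, fence outer corner top
o=np.array([215,125]); f=lambda a:(np.array(a)+.5)/5-.5+o
obs=[((-80,75,18),f((92,440))),((70,75,18),f((20,203))),((0,0,90),f((168,261))),((-105,0,85),f((222,441)))]
g=least_squares(lambda p:np.concatenate([proj(C["top"],stand(X,p))[0]-u for X,u in obs]),[548.5,51,.3],loss="soft_l1")
print("top fit",g.x,g.fun.round(1))
p=[548.5,51,.30]
for n in C:
    c=C[n]; im=cv2.resize(c["image"],None,fx=6,fy=6,interpolation=cv2.INTER_CUBIC)
    def dr(L,col):
        q=(proj(c,stand(np.array(L,float),p))+.5)*6-.5; cv2.polylines(im,[q.round().astype(int)],True,col,1)
    t=np.linspace(0,2*np.pi,60)
    cir=lambda r,z:np.c_[r*np.cos(t),r*np.sin(t),0*t+z]
    dr(cir(33,90),(0,0,255));dr(cir(55,88),(0,255,255))
    dr([(-80,75,18),(70,75,18),(70,-195,18),(-80,-195,18)],(255,0,255))
    dr([(-63,-54,91),(63,-54,91),(63,-180,91),(-63,-180,91)],(0,0,0))
    dr([(-105,-7,85),(-75,-7,85),(-75,7,85),(-105,7,85)],(0,255,0))
    ctr=(proj(c,stand([0,-60,60],p))[0]*6).astype(int); x,y=ctr-[330,290]
    cv2.imwrite(f"pics/ov_{n}.png",im[y:y+580,x:x+660])
W=cloud(C["top"]);print("decoys",W[191,152],W[250,189],W[250,238],W[226,213])
E
```

```text
top fit [5.48657023e+02 5.17327623e+01 2.94932754e-01] [ 0.  -0.1  0.1 -0.1 -0.1  0.3  0.  -0.2]
decoys [512.43222093 330.19872993  69.8824223 ] [342.8736384  222.3956329   65.53559556] [342.61927209  81.86074673  69.12165023] [410.94678894 153.58020075  68.28328013]
```

View pics/ov_top.png

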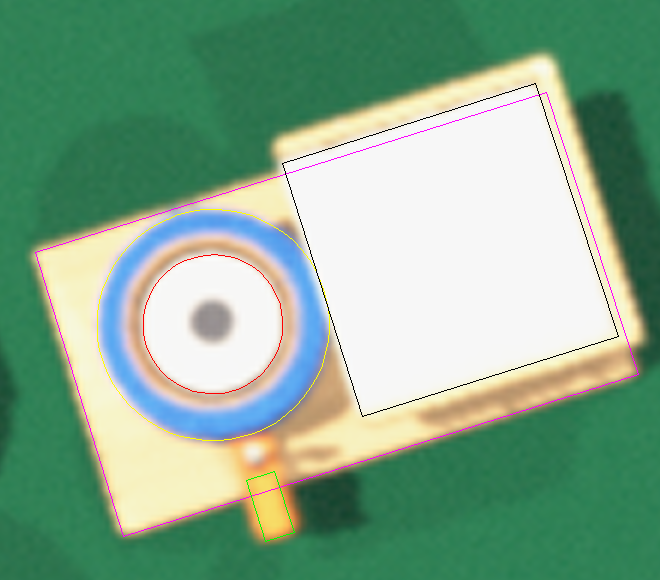

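View pics/ov_side.png

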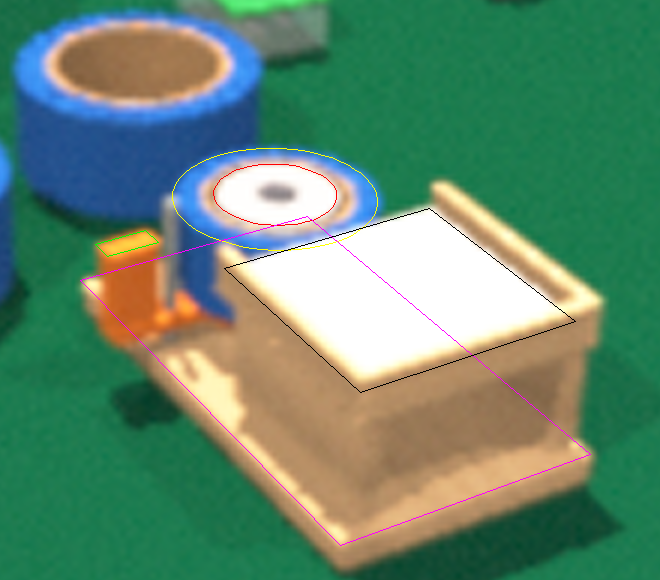

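The projected model matches both views: in the top view the spindle rim, base corners and tab line up, and in the side view the tab top at about (128,243), the deck and the roll do. The stand is at (548.6, 51.6) with yaw 0.296. Moving now.

Request:
move_arm([
  {"turn": [0, 0, -0.1177], "translation": [0, 0, 0], "hand": 1},
  {"turn": [0, 0, -0.1177], "translation": [0, 0, 0], "hand": 0.6},
  {"turn": [0, 0, -0.1177], "translation": [0, 0, 0], "hand": 0.6},
  {"turn": [0, 0, -0.1177], "translation": [0, 0, 0], "hand": 0.6},
  {"turn": [0, 0, -0.1177], "translation": [0, 0, 0], "hand": 0.6},
  {"turn": [0, 0, -0.1177], "translation": [0, 0, 0], "hand": 0.6},
  {"turn": [0, 0, 0], "translation": [-7.8, -36.4, 0], "hand": 0.6},
  {"turn": [0, 0, 0], "translation": [-7.8, -36.4, 0], "hand": 0.6},
  {"turn": [0, 0, 0], "translation": [-7.8, -36.4, 0], "hand": 0.6},
  {"turn": [0, 0, 0], "translation": [-7.8, -36.4, 0], "hand": 0.6},
], grip_force=60)

```text
time_s: 0.93
eef_pos: [282.1, 349.6, 250.0]
ee_rot: [-0.0, -0.148, 0.989, -0.0]
force: [1.1, 0.6, -0.6]
grip_width: 0.599
grip_force: 0.0
```

Request:
move_arm([
  {"turn": [0, 0, 0], "translation": [-7.8, -36.4, 0], "hand": 0.6},
  {"turn": [0, 0, 0], "translation": [-7.8, -36.4, 0], "hand": 0.6},
  {"turn": [0, 0, 0], "translation": [-7.8, -36.4, 0], "hand": 0.6},
  {"turn": [0, 0, 0], "translation": [-7.8, -36.4, 0], "hand": 0.6},
  {"turn": [0, 0, 0], "translation": [-7.8, -36.4, 0], "hand": 0.6},
  {"turn": [0, 0, 0], "translation": [-7.8, -36.4, 0], "hand": 0.6},
  {"turn": [0, 0, 0], "translation": [-7.8, -36.4, 0], "hand": 0.6},
  {"turn": [0, 0, 0], "translation": [-7.8, -36.4, 0], "hand": 0.6},
  {"turn": [0, 0, 0], "translation": [0, 0, 0], "hand": 0.6},
  {"turn": [0, 0, 0], "translation": [0, 0, 0], "hand": 0.6},
])

```text
time_s: 1.77
eef_pos: [426.7, 89.4, 249.9]
ee_rot: [-0.0, -0.146, 0.989, 0.0]
force: [-0.8, 0.2, -0.4]
grip_width: 0.597
grip_force: 0.0
```

```bash
python3 -c "
from h import *
print(stand([-90,0,75],[548.6,51.6,.296])); delta(stand([-90,0,75],[548.6,51.6,.296])[0])"
```

```text
[[462.51401683  25.34731439  75.        ]]
pos [426.7  89.4 249.9] t 1.77 tool y ang 106.73 tilt [-1.e-03  2.e-04 -1.e+00]
d tool [-16.  -71.7 174.8] f [-0.8  0.2 -0.4] w 0.5973039869498674 0.0
```

Request:
move_arm([
  {"turn": [0, 0, -0.004], "translation": [-8, -35.8, 0], "hand": 0.6},
  {"turn": [0, 0, 0], "translation": [-8, -35.8, 0], "hand": 0.6},
  {"turn": [0, 0, 0], "translation": [0, 0, 35], "hand": 0.6},
  {"turn": [0, 0, 0], "translation": [0, 0, 35], "hand": 0.6},
  {"turn": [0, 0, 0], "translation": [0, 0, 25], "hand": 0.6},
  {"turn": [0, 0, 0], "translation": [0, 0, 0], "hand": 0.6},
  {"turn": [0, 0, 0], "translation": [0, 0, 0], "hand": 0.6},
])

```text
time_s: 2.35
eef_pos: [462.2, 27.9, 155.4]
ee_rot: [-0.001, -0.15, 0.989, 0.0]
force: [0.4, -0.3, -0.6]
grip_width: 0.606
grip_force: 0.0
```

```bash
python3 -c "
from h import *
delta(stand([-90,0,75],[548.6,51.6,.296])[0])
c=capture('side');cv2.imwrite('pics/s1.png',cv2.resize(c['image'][110:240,170:330],None,fx=4,fy=4,interpolation=cv2.INTER_CUBIC))"
```

```text
pos [462.2  27.9 155.4] t 2.35 tool y ang 107.23 tilt [-1.7e-03  5.0e-04 -1.0e+00]
d tool [ 0.4 -2.6 80.4] f [ 0.4 -0.3 -0.6] w 0.6061735611692488 0.0
```

View pics/s1.png

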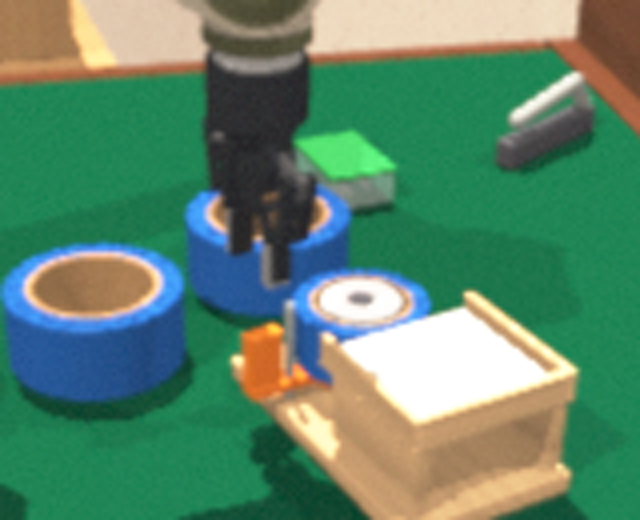

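The fingers at (240,240) and (275,275) straddle the tab at (262,360), and the grey guide post at (290,335) is inboard of it. Descending, slightly outboard, then closing.

Request:
move_arm([
  {"turn": [0, 0, 0], "translation": [2, -2.6, 20], "hand": 0.6},
  {"turn": [0, 0, 0], "translation": [0, 0, 20], "hand": 0.6},
  {"turn": [0, 0, 0], "translation": [0, 0, 20], "hand": 0.6},
  {"turn": [0, 0, 0], "translation": [0, 0, 20], "hand": 0.6},
  {"turn": [0, 0, 0], "translation": [0, 0, 2], "hand": 0.6},
  {"turn": [0, 0, 0], "translation": [0, 0, 0], "hand": 0.4},
  {"turn": [0, 0, 0], "translation": [0, 0, 0], "hand": 0.25},
  {"turn": [0, 0, 0], "translation": [0, 0, 0], "hand": 0.05},
  {"turn": [0, 0, 0], "translation": [0, 0, 0], "hand": 0},
  {"turn": [0, 0, 0], "translation": [0, 0, 0], "hand": 0},
])

```text
time_s: 3.23
eef_pos: [462.5, 23.8, 75.0]
ee_rot: [0.001, -0.149, 0.989, -0.001]
force: [-2.1, -0.4, 7.3]
grip_width: 0.154
grip_force: 59.8
```

Request:
move_arm([
  {"turn": [0, 0, 0], "translation": [0, 0, 0], "hand": 0},
  {"turn": [0, 0, 0], "translation": [0, 0, 0], "hand": 0},
  {"turn": [0, 0, 0], "translation": [0, 0, 0], "hand": 0},
])

```text
time_s: 3.48
eef_pos: [462.4, 23.7, 75.0]
ee_rot: [0.001, -0.149, 0.989, -0.001]
force: [-1.9, 1.3, 7.6]
grip_width: 0.156
grip_force: 59.8
```

Request:
move_arm([
  {"turn": [0, 0, 0], "translation": [0, 0, -3], "hand": 0},
  {"turn": [0, 0, 0], "translation": [0, 0, -6], "hand": 0},
  {"turn": [0, 0, 0], "translation": [0, 0, -7], "hand": 0},
  {"turn": [0, 0, 0], "translation": [0, 0, -7], "hand": 0},
  {"turn": [0, 0, 0], "translation": [0, 0, -7], "hand": 0},
  {"turn": [0, 0, 0], "translation": [0, 0, -7], "hand": 0},
  {"turn": [0, 0, 0], "translation": [0, 0, -7], "hand": 0},
  {"turn": [0, 0, 0], "translation": [0, 0, -6], "hand": 0},
  {"turn": [0, 0, 0], "translation": [0, 0, -5], "hand": 0},
  {"turn": [0, 0, 0], "translation": [0, 0, -3], "hand": 0},
])

```text
time_s: 4.32
eef_pos: [462.5, 23.8, 132.1]
ee_rot: [0.002, -0.149, 0.989, -0.0]
force: [9.3, -0.6, -12.1]
grip_width: 0.153
grip_force: 58.7
```

Request:
move_arm([
  {"turn": [0, 0, 0], "translation": [0, 0, -2], "hand": 0},
  {"turn": [0, 0, 0], "translation": [0, 0, 0], "hand": 0},
  {"turn": [0, 0, 0], "translation": [0, 0, 0], "hand": 0},
  {"turn": [0, 0, 0], "translation": [0, 0, 0], "hand": 0},
])

```text
time_s: 4.65
eef_pos: [462.5, 23.8, 133.3]
ee_rot: [0.001, -0.149, 0.989, -0.0]
force: [10.4, 0.5, -15.1]
grip_width: 0.149
grip_force: 62.2
```

```bash
cat > look.py <<'E'
from h import *
import sys
c=capture('side');W=cloud(c);hsv=cv2.cvtColor(c["image"],cv2.COLOR_BGR2HSV)
m=(hsv[...,0]>100)&(hsv[...,0]<125)&(hsv[...,1]>110)
L=stand(np.nan_to_num(W.reshape(-1,3),nan=-999),[548.6,51.6,-0]); d=W.reshape(-1,3)-[548.6,51.6,0]
cs,sn=np.cos(.296),np.sin(.296); S=np.c_[d[:,0]*cs+d[:,1]*sn,-d[:,0]*sn+d[:,1]*cs,d[:,2]]
sel=m.ravel()&(abs(S[:,0])<75)&(S[:,1]<75)&(S[:,1]>-200)&(S[:,2]>30)
B=S[sel];print("blue n",len(B),"z pct",np.percentile(B[:,2],[2,50,95,99]).round(1),"x",np.percentile(B[:,0],[1,99]).round(1),"y",np.percentile(B[:,1],[1,99]).round(1))
cv2.imwrite(sys.argv[1],cv2.resize(c['image'][110:240,190:330],None,fx=4,fy=4,interpolation=cv2.INTER_CUBIC))
E
python3 look.py pics/s2.png
```

```text
blue n 553 z pct [100.5 128.4 147.2 148. ] x [-54.5  49.6] y [-56.1  48.3]
```

View pics/s2.png

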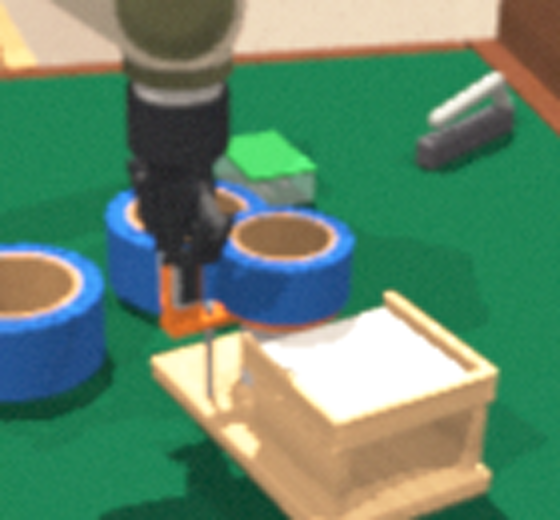

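The lifter is up: the roll's blue side is at about (285,270) with its top at 147 mm, clear of the spindle. Releasing, then moving over to the roll wall on the +y side.

Request:
move_arm([
  {"turn": [0, 0, 0], "translation": [0, 0, 1], "hand": 0},
  {"turn": [0, 0, 0], "translation": [0, 0, 0], "hand": 0.3},
  {"turn": [0, 0, 0], "translation": [0, 0, 0], "hand": 0.55},
  {"turn": [0, 0, 0], "translation": [0, 0, 0], "hand": 0.55},
  {"turn": [0, 0, 0], "translation": [0, 0, 0], "hand": 0.55},
  {"turn": [0, 0, 0], "translation": [0, 0, -15], "hand": 0.55},
  {"turn": [0, 0, 0], "translation": [0, 0, -35], "hand": 0.55},
  {"turn": [0, 0, 0], "translation": [0, 0, -30], "hand": 0.55},
  {"turn": [0, 0, 0], "translation": [0, 0, 0], "hand": 0.55},
  {"turn": [0, 0, 0], "translation": [0, 0, 0], "hand": 0.55},
])

```text
time_s: 5.53
eef_pos: [461.9, 23.8, 213.5]
ee_rot: [0.001, -0.149, 0.989, -0.001]
force: [0.3, 0.1, -0.6]
grip_width: 0.549
grip_force: 0.0
```

```bash
python3 look.py pics/s3.png; python3 -c "
from h import *
delta(stand([0,46.5,134],[548.6,51.6,.296])[0])"
```

```text
blue n 588 z pct [ 99.5 129.6 147.1 147.9] x [-54.4  50. ] y [-56.4  47.7]
pos [461.3  23.9 212.2] t 5.58 tool y ang 107.16 tilt [ 1.e-04 -1.e-04 -1.e+00]
d tool [-91.7  47.2  78.2] f [-0.7  0.2  0.2] w 0.5495625389192389 0.0
```

Request:
move_arm([
  {"turn": [0, 0, 0], "translation": [-31, 16, 0], "hand": 0.55},
  {"turn": [0, 0, 0], "translation": [-31, 16, 0], "hand": 0.55},
  {"turn": [0, 0, 0], "translation": [-30, 15, 0], "hand": 0.55},
  {"turn": [0, 0, 0], "translation": [0, 0, 0], "hand": 0.55},
  {"turn": [0, 0, 0], "translation": [0, 0, 0], "hand": 0.55},
  {"turn": [0, 0, 0], "translation": [0, 0, 20], "hand": 0.55},
  {"turn": [0, 0, 0], "translation": [0, 0, 12], "hand": 0.55},
  {"turn": [0, 0, 0], "translation": [0, 0, 0], "hand": 0.55},
  {"turn": [0, 0, 0], "translation": [0, 0, 0], "hand": 0.55},
])

```text
time_s: 6.33
eef_pos: [534.8, 95.3, 179.8]
ee_rot: [-0.001, -0.149, 0.989, 0.0]
force: [0.6, 0.8, -0.1]
grip_width: 0.548
grip_force: 0.0
```

Run:
```python
from h import *
delta(stand([0,46.5,134],[548.6,51.6,.296])[0])
a=capture('top')['image'];b=capture('side')['image']
f=lambda i:cv2.resize(i,(400,400),interpolation=cv2.INTER_CUBIC)
cv2.imwrite('pics/s4.png',np.hstack([f(a[110:220,200:310]),f(b[120:220,210:310])]))
```

```text
pos [534.8  95.3 179.8] t 6.33 tool y ang 107.11 tilt [-2.e-03 -1.e-04 -1.e+00]
d tool [-0.6  0.7 45.8] f [ 0.6  0.8 -0.1] w 0.5476253370187325 0.0
```

View pics/s4.png

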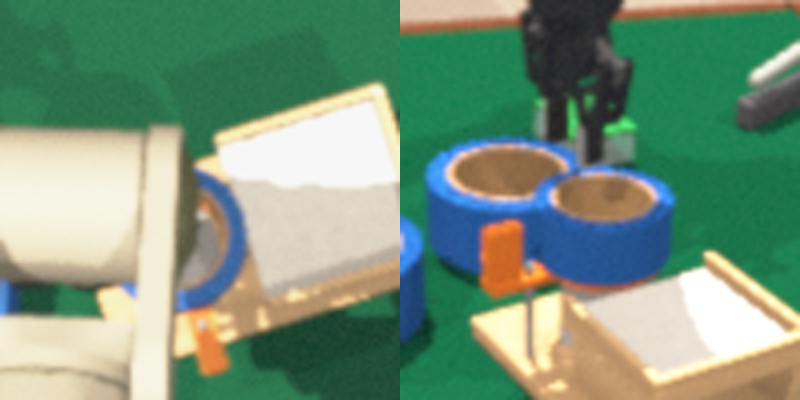

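In the side view (right half) one finger at (590,155) hangs over the core opening and the other at (555,125) is beyond the far wall. Descending with a force check before closing.

Request:
move_arm([
  {"turn": [0, 0, 0], "translation": [0, 0, 12], "hand": 0.55},
  {"turn": [0, 0, 0], "translation": [0, 0, 10], "hand": 0.55},
  {"turn": [0, 0, 0], "translation": [0, 0, 8], "hand": 0.55},
  {"turn": [0, 0, 0], "translation": [0, 0, 8], "hand": 0.55},
  {"turn": [0, 0, 0], "translation": [0, 0, 6], "hand": 0.55},
  {"turn": [0, 0, 0], "translation": [0, 0, 0], "hand": 0.55},
])

```text
time_s: 6.93
eef_pos: [535.0, 95.9, 135.0]
ee_rot: [-0.001, -0.149, 0.989, 0.0]
force: [-0.3, -0.5, -0.6]
grip_width: 0.549
grip_force: 0.0
```

Request:
move_arm([
  {"turn": [0, 0, 0], "translation": [0, 0, 0], "hand": 0.45},
  {"turn": [0, 0, 0], "translation": [0, 0, 0], "hand": 0.35},
  {"turn": [0, 0, 0], "translation": [0, 0, 0], "hand": 0.28},
  {"turn": [0, 0, 0], "translation": [0, 0, 0], "hand": 0.24},
  {"turn": [0, 0, 0], "translation": [0, 0, 0], "hand": 0.2},
  {"turn": [0, 0, 0], "translation": [0, 0, 0], "hand": 0.1},
  {"turn": [0, 0, 0], "translation": [0, 0, 0], "hand": 0.1},
  {"turn": [0, 0, 0], "translation": [0, 0, 0], "hand": 0.1},
], grip_force=40)

```text
time_s: 7.6
eef_pos: [535.8, 95.8, 136.7]
ee_rot: [0.0, -0.149, 0.989, -0.0]
force: [0.0, -1.9, 3.3]
grip_width: 0.182
grip_force: 41.0
```

```bash
python3 look.py pics/s5.png; python3 -c "
from h import *
delta(stand([0,46.5-125,129],[548.6,51.6,.296])[0])"
```

```text
blue n 584 z pct [100.  128.9 147.3 148.4] x [-55.4  48. ] y [-55.   44.2]
pos [535.9  95.8 136.7] t 7.65 tool y ang 107.15 tilt [ 1.e-03 -2.e-04 -1.e+00]
d tool [   1.1 -124.5    7.7] f [ 0.1 -0.2  3.8] w 0.1840353944880391 41.02470589976292
```

The wall is held. Lifting 3 mm and carrying it across.

Request:
move_arm([
  {"turn": [0, 0, 0], "translation": [0, 0, -2], "hand": 0.1},
  {"turn": [0, 0, 0], "translation": [0, 0, -2], "hand": 0.1},
  {"turn": [0, 0, 0], "translation": [0, 0, 0], "hand": 0.1},
  {"turn": [0, 0, 0], "translation": [0, -5, 0], "hand": 0.1},
  {"turn": [0, 0, 0], "translation": [0, -10, 0], "hand": 0.1},
  {"turn": [0, 0, 0], "translation": [0, -10, 0], "hand": 0.1},
  {"turn": [0, 0, 0], "translation": [0, -10, 0], "hand": 0.1},
  {"turn": [0, 0, 0], "translation": [0, -5, 0], "hand": 0.1},
  {"turn": [0, 0, 0], "translation": [0, 0, 0], "hand": 0.1},
])

```text
time_s: 8.4
eef_pos: [547.8, 56.2, 140.2]
ee_rot: [0.0, -0.148, 0.989, -0.0]
force: [-0.1, 0.5, -2.2]
grip_width: 0.177
grip_force: 40.4
```

```bash
python3 look.py pics/s6.png; python3 -c "
from h import *
delta(stand([0,46.5-125,129],[548.6,51.6,.296])[0])"
```

```text
blue n 606 z pct [103.2 134.6 151.1 168. ] x [-55.6  47.7] y [-96.2  23.1]
pos [547.5  56.9 140.2] t 8.45 tool y ang 107.08 tilt [-1.e-04  1.e-04 -1.e+00]
d tool [  0.7 -83.9  11.2] f [-0.  -0.1 -2.4] w 0.1801394578961634 40.444208484113915
```

View pics/s6.png

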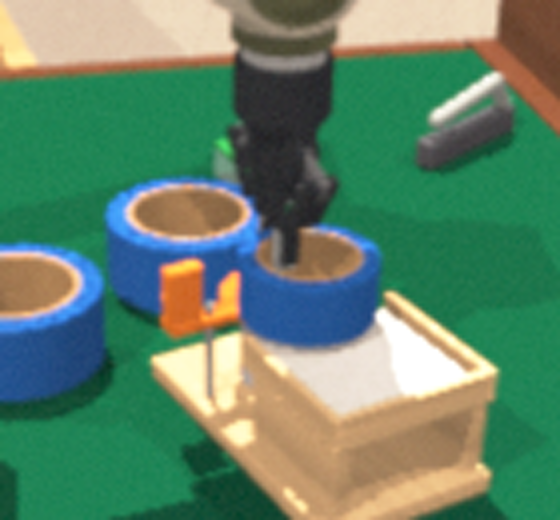

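The roll hangs level at (312,290), gripped by its wall, and the deck ahead is clear. Continuing, then lowering.

Request:
move_arm([
  {"turn": [0, 0, 0], "translation": [0, -8, 0], "hand": 0.1},
  {"turn": [0, 0, 0], "translation": [0, -12, 0], "hand": 0.1},
  {"turn": [0, 0, 0], "translation": [0, -14, 0], "hand": 0.1},
  {"turn": [0, 0, 0], "translation": [0, -14, 0], "hand": 0.1},
  {"turn": [0, 0, 0], "translation": [0, -14, 0], "hand": 0.1},
  {"turn": [0, 0, 0], "translation": [0, -10, 0], "hand": 0.1},
  {"turn": [0, 0, 0], "translation": [0, -6, 0], "hand": 0.1},
  {"turn": [0, 0, 0], "translation": [0, 0, 0], "hand": 0.1},
  {"turn": [0, 0, 0], "translation": [0, 0, 0], "hand": 0.1},
])

```text
time_s: 9.2
eef_pos: [570.3, -17.0, 140.2]
ee_rot: [-0.0, -0.149, 0.989, 0.0]
force: [-0.5, 0.4, -2.1]
grip_width: 0.18
grip_force: 40.5
```

Request:
move_arm([
  {"turn": [0, 0, 0], "translation": [0, 0, 2], "hand": 0.1},
  {"turn": [0, 0, 0], "translation": [0, 0, 2], "hand": 0.1},
  {"turn": [0, 0, 0], "translation": [0, 0, 2], "hand": 0.1},
  {"turn": [0, 0, 0], "translation": [0, 0, 1], "hand": 0.1},
  {"turn": [0, 0, 0], "translation": [0, 0, 0], "hand": 0.1},
  {"turn": [0, 0, 0], "translation": [0, 0, 0], "hand": 0.1},
])

```text
time_s: 9.7
eef_pos: [570.3, -16.7, 133.2]
ee_rot: [-0.0, -0.149, 0.989, 0.0]
force: [-0.5, 0.0, -1.8]
grip_width: 0.179
grip_force: 40.5
```

```bash
python3 look.py pics/s7.png; python3 -c "
from h import *
delta(stand([0,46.5-125,129],[548.6,51.6,.296])[0])"
```

```text
blue n 619 z pct [ 97.5 126.7 143.4 144.1] x [-55.6  50. ] y [-172.4  -72.2]
pos [570.4 -16.8 133.3] t 9.75 tool y ang 107.16 tilt [ 1.e-04 -0.e+00 -1.e+00]
d tool [ 0.9 -6.7  4.3] f [-0.6  0.7 -2.1] w 0.1794555813060665 40.50004299126158
```

Request:
move_arm([
  {"turn": [0, 0, 0], "translation": [0, 0, 1], "hand": 0.1},
  {"turn": [0, 0, 0], "translation": [0, 0, 0.5], "hand": 0.1},
  {"turn": [0, 0, 0], "translation": [0, 0, 0], "hand": 0.1},
  {"turn": [0, 0, 0], "translation": [0, -2, 0], "hand": 0.1},
  {"turn": [0, 0, 0], "translation": [0, -2, 0], "hand": 0.1},
  {"turn": [0, 0, 0], "translation": [0, -1, 0], "hand": 0.1},
  {"turn": [0, 0, 0], "translation": [0, 0, 0], "hand": 0.1},
  {"turn": [0, 0, 0], "translation": [0, 0, 0], "hand": 0.1},
])

```text
time_s: 10.42
eef_pos: [572.0, -21.9, 131.8]
ee_rot: [0.0, -0.149, 0.989, -0.0]
force: [-1.0, -0.3, -1.9]
grip_width: 0.178
grip_force: 40.5
```

```bash
python3 look.py pics/s8.png; python3 -c "
from h import *
delta(stand([0,46.5-125,129],[548.6,51.6,.296])[0])"
```

```text
blue n 595 z pct [ 98.1 127.7 142.1 143.2] x [-55.4  48.5] y [-178.1  -78.6]
pos [571.9 -21.9 131.8] t 10.47 tool y ang 107.14 tilt [ 3.e-04 -3.e-04 -1.e+00]
d tool [ 0.9 -1.4  2.8] f [-0.3 -0.4 -1.6] w 0.18156148207405462 40.557978346478194
```

Request:
move_arm([
  {"turn": [0, 0, 0], "translation": [0, 0, 0.5], "hand": 0.1},
  {"turn": [0, 0, 0], "translation": [0, -0.7, 0.5], "hand": 0.1},
  {"turn": [0, 0, 0], "translation": [0, -0.8, 0], "hand": 0.1},
  {"turn": [0, 0, 0], "translation": [0, -0.7, 0], "hand": 0.1},
  {"turn": [0, 0, 0], "translation": [0, 0, 0], "hand": 0.1},
  {"turn": [0, 0, 0], "translation": [0, 0, 0], "hand": 0.1},
])

```text
time_s: 10.97
eef_pos: [572.6, -22.9, 131.8]
ee_rot: [0.0, -0.149, 0.989, 0.0]
force: [-3.6, 5.5, 7.7]
grip_width: 0.181
grip_force: 41.7
```

The roll touches both the deck and the stop. Releasing and rising.

Request:
move_arm([
  {"turn": [0, 0, 0], "translation": [0, 0, 0], "hand": 0.25},
  {"turn": [0, 0, 0], "translation": [0, 0, 0], "hand": 0.35},
  {"turn": [0, 0, 0], "translation": [0, 0, 0], "hand": 0.45},
  {"turn": [0, 0, 0], "translation": [0, 0, 0], "hand": 0.52},
  {"turn": [0, 0, 0], "translation": [0, 0, 0], "hand": 0.52},
  {"turn": [0, 0, 0], "translation": [0, 0, -15], "hand": 0.52},
  {"turn": [0, 0, 0], "translation": [0, 0, -35], "hand": 0.52},
  {"turn": [0, 0, 0], "translation": [0, 0, -35], "hand": 0.52},
  {"turn": [0, 0, 0], "translation": [0, 0, 0], "hand": 0.52},
  {"turn": [0, 0, 0], "translation": [0, 0, 0], "hand": 0.52},
])

```text
time_s: 11.8
eef_pos: [573.1, -23.9, 217.4]
ee_rot: [0.002, -0.149, 0.989, -0.001]
force: [0.5, 0.4, -0.1]
grip_width: 0.525
grip_force: 0.0
```

```bash
python3 look.py pics/s9.png; python3 -c "
from h import *
delta(stand([-92,0,133],[548.6,51.6,.296])[0])"
```

```text
blue n 601 z pct [ 98.3 128.3 142.3 143.1] x [-54.8  50.2] y [-179.8  -78.6]
pos [572.4 -23.7 215.7] t 11.85 tool y ang 107.15 tilt [ 3.e-04 -1.e-04 -1.e+00]
d tool [92.6 79.3 82.7] f [ 0.6  0.4 -0.4] w 0.520818142904463 0.0
```

View pics/s9.png

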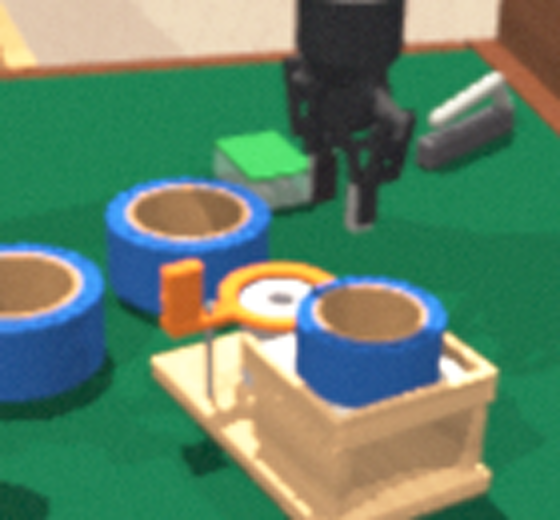

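The roll stands flat on the deck by the stop at (370,345), and the lifter is still up with its handle at (183,297). Going back to the handle.

Request:
move_arm([
  {"turn": [0, 0, 0], "translation": [31, 26, 0], "hand": 0.55},
  {"turn": [0, 0, 0], "translation": [31, 26, 0], "hand": 0.55},
  {"turn": [0, 0, 0], "translation": [30, 26, 0], "hand": 0.55},
  {"turn": [0, 0, 0], "translation": [0, 0, 0], "hand": 0.55},
  {"turn": [0, 0, 0], "translation": [0, 0, 0], "hand": 0.55},
  {"turn": [0, 0, 0], "translation": [0, 0, 15], "hand": 0.55},
  {"turn": [0, 0, 0], "translation": [0, 0, 15], "hand": 0.55},
  {"turn": [0, 0, 0], "translation": [0, 0, 0], "hand": 0.55},
  {"turn": [0, 0, 0], "translation": [0, 0, 0], "hand": 0.55},
])

```text
time_s: 12.6
eef_pos: [461.9, 23.3, 185.1]
ee_rot: [-0.001, -0.149, 0.989, 0.0]
force: [-0.1, -0.1, 0.5]
grip_width: 0.548
grip_force: 0.0
```

```bash
python3 -c "
from h import *
delta([462.4,24.5,133])"
```

```text
pos [461.9  23.3 185.1] t 12.6 tool y ang 107.13 tilt [-1.9e-03  3.0e-04 -1.0e+00]
d tool [-0.9  0.9 52.1] f [-0.1 -0.1  0.5] w 0.5484712382636686 0.0
```

Request:
move_arm([
  {"turn": [0, 0, 0], "translation": [0, 0.9, 18], "hand": 0.55},
  {"turn": [0, 0, 0], "translation": [0, 0, 18], "hand": 0.55},
  {"turn": [0, 0, 0], "translation": [0, 0, 16], "hand": 0.55},
  {"turn": [0, 0, 0], "translation": [0, 0, 0], "hand": 0.55},
  {"turn": [0, 0, 0], "translation": [0, 0, 0], "hand": 0.35},
  {"turn": [0, 0, 0], "translation": [0, 0, 0], "hand": 0.2},
  {"turn": [0, 0, 0], "translation": [0, 0, 0], "hand": 0},
  {"turn": [0, 0, 0], "translation": [0, 0, 0], "hand": 0},
  {"turn": [0, 0, 0], "translation": [0, 0, 0], "hand": 0},
  {"turn": [0, 0, 0], "translation": [0, 0, 0], "hand": 0},
], grip_force=50)

```text
time_s: 13.43
eef_pos: [462.2, 23.9, 135.1]
ee_rot: [0.001, -0.149, 0.989, -0.001]
force: [0.1, -5.9, 6.3]
grip_width: 0.151
grip_force: 52.1
```

Request:
move_arm([
  {"turn": [0, 0, 0], "translation": [0, 0, 3], "hand": 0},
  {"turn": [0, 0, 0], "translation": [0, 0, 6], "hand": 0},
  {"turn": [0, 0, 0], "translation": [0, 0, 7], "hand": 0},
  {"turn": [0, 0, 0], "translation": [0, 0, 7], "hand": 0},
  {"turn": [0, 0, 0], "translation": [0, 0, 7], "hand": 0},
  {"turn": [0, 0, 0], "translation": [0, 0, 7], "hand": 0},
  {"turn": [0, 0, 0], "translation": [0, 0, 7], "hand": 0},
  {"turn": [0, 0, 0], "translation": [0, 0, 6], "hand": 0},
  {"turn": [0, 0, 0], "translation": [0, 0, 4], "hand": 0},
  {"turn": [0, 0, 0], "translation": [0, 0, 2], "hand": 0},
])

```text
time_s: 14.27
eef_pos: [462.3, 23.8, 78.6]
ee_rot: [0.001, -0.149, 0.989, -0.001]
force: [-0.8, -6.2, 6.3]
grip_width: 0.156
grip_force: 52.2
```

Request:
move_arm([
  {"turn": [0, 0, 0], "translation": [0, 0, 1], "hand": 0},
  {"turn": [0, 0, 0], "translation": [0, 0, 0], "hand": 0},
  {"turn": [0, 0, 0], "translation": [0, 0, 0], "hand": 0},
])

```text
time_s: 14.52
eef_pos: [462.3, 23.9, 77.7]
ee_rot: [0.001, -0.149, 0.989, -0.001]
force: [1.5, -5.7, 1.2]
grip_width: 0.151
grip_force: 51.6
```

Request:
move_arm([
  {"turn": [0, 0, 0], "translation": [0, 0, 1], "hand": 0},
  {"turn": [0, 0, 0], "translation": [0, 0, 1], "hand": 0},
  {"turn": [0, 0, 0], "translation": [0, 0, 0], "hand": 0},
  {"turn": [0, 0, 0], "translation": [0, 0, 0], "hand": 0},
])

```text
time_s: 14.85
eef_pos: [462.2, 23.8, 77.0]
ee_rot: [0.001, -0.149, 0.989, -0.001]
force: [-6.5, -6.4, 22.1]
grip_width: 0.153
grip_force: 54.5
```

At the bottom stop: the force rose to 22 N. Relaxing, releasing and rising.

Request:
move_arm([
  {"turn": [0, 0, 0], "translation": [0, 0, -1], "hand": 0},
  {"turn": [0, 0, 0], "translation": [0, 0, 0], "hand": 0.3},
  {"turn": [0, 0, 0], "translation": [0, 0, 0], "hand": 0.6},
  {"turn": [0, 0, 0], "translation": [0, 0, 0], "hand": 0.6},
  {"turn": [0, 0, 0], "translation": [0, 0, 0], "hand": 0.6},
  {"turn": [0, 0, 0], "translation": [0, 0, -20], "hand": 0.6},
  {"turn": [0, 0, 0], "translation": [0, 0, -40], "hand": 0.6},
  {"turn": [0, 0, 0], "translation": [0, 0, -40], "hand": 0.6},
  {"turn": [0, 0, 0], "translation": [0, 0, 0], "hand": 0.6},
  {"turn": [0, 0, 0], "translation": [0, 0, 0], "hand": 0.6},
])

```text
time_s: 15.68
eef_pos: [462.0, 24.5, 177.4]
ee_rot: [0.002, -0.149, 0.989, -0.001]
force: [0.0, 1.6, -0.4]
grip_width: 0.598
grip_force: 0.0
```

```bash
python3 look.py pics/s10.png; python3 -c "
from h import *
c=capture('side');W=cloud(c);h=cv2.cvtColor(c['image'],cv2.COLOR_BGR2HSV)
m=(h[...,0]<14)&(h[...,1]>170)&(h[...,2]>120);m[:,:222]=0;m[:,325:]=0;m[:165]=0;m[250:]=0
print('orange z',np.nanpercentile(W[m][:,2],[2,50,98]),m.sum())"
```

```text
blue n 609 z pct [ 98.5 129.6 142.2 143.3] x [-55.  50.] y [-179.3  -75.2]
orange z [31.23979879 53.92766459 81.55858555] 143
```

View pics/s10.png

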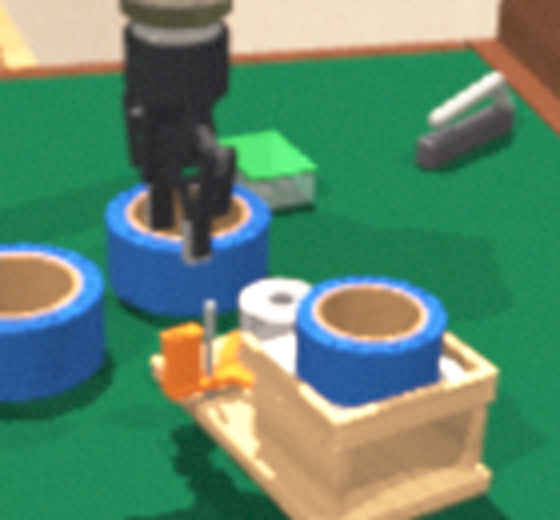

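The lifter is down, with its tab at (182,360) as at the start. The roll lies flat at the stop at (370,345), and the gripper is clear.

```bash
python3 -c "
from rig import finish_job
print(finish_job())"
```

```text
the job is handed in; nothing more can be done
None
```

I handed the job in: the last pictures show the blue roll flat on the deck against the end stop and the lifter fully down. The gripper is clear and the bystanders were not touched; the rig returned no verdict.

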